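Seat the stirrer in the chocolate warmer

TASK

Take the stirrer off its drying post by its black finger grip and fit it into the drive in the middle of the chocolate warmer's pan: turn it until the cross-shaped stem meshes with the cross-shaped socket, then slide it fully home against the ejector spring, shoulder on the drive. Feel for it gently, never leaning on the warmer with more than 40 N, and leave the jar, gift box and cup alone. Finish holding: do not let go, keep gripping the stirrer and pressing it home.

Things in the scene. Friction and masses are not known exactly. Their poses are not given: they have to be found in the camera images.
- stirrer: loose stirrer, about 0.16 kg, upright. Origin: centre of the stem's foot; z up. Steel stem, z 0 to 24 mm, of cross section: four lugs along +-x and +-y, 6 mm thick, 26 mm tip to tip, foot rounded 3 mm: alike every quarter turn, so any of four headings meshes. Hub to z 40, diameter 28. Two arms along +-x carry upright steel blades 35 to 69 mm from the axis, 4 mm thick, z 4 to 38
- stirrer_shoulder (a point): centre of the underside of the stirrer's round steel shoulder (diameter 40, 6 mm thick), on its axis, 24 mm above the foot; axes as the stirrer
- stirrer_grip (a point): point to grip: on the axis inside the flat black finger grip, 66 mm above the foot. The grip spans 39 to 86 mm above the foot, 34 mm wide along x, 12 mm thick along y; axes as the stirrer
- post: fixed white square drying post, 42 x 42 mm and 50 mm high, on a round foot 90 mm in diameter; the stirrer's stem hangs loosely in its square hole (30 mm across, 42 mm deep), shoulder on the rim. Origin: centre of the underside, z up
- warmer: fixed round chocolate warmer, 240 mm in diameter, white housing with a grey control panel on its -x side and an empty open steel pan on top: inner radius 106 mm at the floor, pan floor at z 56 mm, rim at z 98 mm. Origin: centre of the underside, z up
- drive_mouth (a point): centre of the drive's top face, on the warmer's axis, 90 mm above the table; z up, axes turn with the drive. The drive: aluminium boss, diameter 44, 34 mm above the pan floor, with a cross socket, slots 8 mm wide and 30 mm end to end along this point's x and y. It stays as found, turning about z only against 0.3 N m of friction. A black spring ejector lies 14 mm down the socket
- ejector (a joint): how far the spring ejector in the drive's socket is pushed down, m: 0 free; 0.010 when the stirrer is home with its shoulder on the drive's top face. The spring pushes up with 5 N at 0 and 10 N at 0.010, more than the stirrer's weight, so the stirrer rises if it is not pressed
- jar: bystander: amber glass jar with black lid, 84 mm diameter, 125 mm high; origin under its centre
- giftbox: bystander: gold gable-topped gift box, 75 x 95 mm, 115 mm high; origin under its centre
- cup: bystander: white ceramic cup, 76 mm diameter, 80 mm high; origin under its centre
Mind the look-alikes: they are no part of the job. There is more than one size of the stirrer; the job needs the middle-sized.

How it is judged:
By the outcome, as a careful person would: the job done as asked, in the order asked, and still so for the second after the job is handed in, while the arm keeps its last pose, push and grip.
It also fails if it takes over 42 s, if anything falls off the work surface, if the arm or the gripper's body presses on something with over 40 N, if the wrist force passes 120 N, or if a joint passes its speed limit or range.

ROBOT

A 6-joint arm with a two-finger parallel gripper is mounted at the origin on the work surface. World frame = base frame: x ahead of the robot, y to its left, z up, the work surface at z = 0. Lengths are in m, angles in rad, forces in N, time in s.
With the tool pointing down it reaches from about 0.35 to 0.975 m from the base axis. Payload 4.9 kg.
Tool frame: the origin (TCP) lies at the very end of the fingers, on their centre line; the grasp point (between the pads) lies 19 mm behind it; z points along the fingers, y is the line along which they close (so a half turn about z gives the same grasp; the last joint's range is limited). The gripper opens to 85 mm and grips with 20 to 120 N. Pads are 22 mm wide; open, the fingers measure 114 mm over their backs; the gripper's body (76 mm by 85 mm) begins 54 mm behind the grasp point. The pads swing forward as they close: fully open they stand 13 mm farther back than shut.
Start: joints at [-1.321, 0.053, 1.613, -0, 1.476, -0.119], TCP at [0.225, -0.583, 0.231] pointing down, gripper open.
Joint ranges: [-3.01, 3.01], [-1.01, 2.22], [0.06, 2.58], [-1.02, 4.17], [0.09, 2.62], [-3.14, 3.14]. Speed limits (rad/s): [2.57, 2.57, 3.14, 3.14, 3.14, 3.14].

INTERFACE

Orientations are given as a rotation vector (axis times angle).
In Python, from station import get_obs, optics, ctrl gives the robot as it stands.
- The arm moves only by the shell command python3 -m pendant 'ROWS' [FORCE]. ROWS is JSON, a list of rows, each a list of 3 entries, a list of its own where there are three numbers: the shift along the tool's x, y, z in mm, then the turn, a rotation vector about the tool's x, y, z in rad, then the opening, from 0 (shut) to 1 (fully open). A call has 1 to 12 rows; each row shifts and turns the commanded pose from where the row before left it, along the tool's axes as they then stand; what a row does not reach is not made up. A row lasts 1/12 s, in which the tool goes at most 41.7 mm and 7.16 degrees, less where a joint would pass 70% of its speed; a pose out of reach is approached as far as the arm can. A call is refused whole if a number of a shift passes 41.7 or a number of a turn 0.125, either way. A call with a gripper value outside its range is refused whole. The fingers move at their own pace and stop on an object; FORCE is the grip in N (left out, the last holds). Time passes only in rows, so rows that do not move let the fingers close. It gives the time, the measured TCP pose, the force, the opening and the grip force at its end, in the units of the state.
- get_obs(): the state, without advancing time (a new reading comes with each control period).
- optics.get_image(name): name is "scene" or "top" or "wrist"; returns the picture (480x640x3 uint8, red, green, blue); there is no depth.
- optics.camera_model(name): a dict with "fx", "fy", "cx", "cy" (pixels), "cam_to_world" (4x4, takes a point from camera to world coordinates). Camera axes: x right, y up, looking along -z (the intrinsics and any distortion apply to the point x, -y, -z); pixel columns grow to the right and rows downward; lengths in m; the calibration is good to about 2 mm. A picture is of the moment at which its call begins: read the wrist's pose just before it. camera_model takes no time and is no camera call; for the wrist camera it gives the pose at the moment of the call.
- ctrl.finish_job(): hands the job in; it is judged then, once.
The state is a dict: "t": time; "q": joint angles; "dq": joint speeds; "effort": joint torques, N m; "tool_pos": TCP position; "tool_rot": TCP orientation; "contact_force": force on the tool from outside, world axes, zero at the start; "wrist_torque": the same for the moment, N m; "opening": finger opening in m; "grip_force": force on a finger pad.
Only numpy, scipy, OpenCV 4.12 (cv2) and the standard library are available. Lean on these libraries where they do the work, as an engineer would, in place of code of your own. Each camera call takes 0.05 s, during which the arm holds its last target. There are 200 camera calls.

## Working session

There is one attempt and no reset: what is moved stays moved. The work goes in short steps, Python scripts to look and compute and a shell command to move; the robot and the scene stay as the last step left them, time stands still between calls to the robot, and variables do not carry over. Pictures are saved under pics/ and viewed, at most 10 in all, crops included, and the job is handed in when it is done.

```bash
mkdir -p pics
python3 - <<'E'
from station import get_obs, optics
import cv2,numpy as np
np.set_printoptions(precision=4,suppress=True)
o=get_obs();print(o)
for n in("scene","top"):
    cv2.imwrite(f"pics/{n}0.png",optics.get_image(n)[:,:,::-1]); print(n,optics.camera_model(n))
E
```

```text
{'t': 0.0, 'q': array([-1.321 ,  0.0533,  1.6143, -0.    ,  1.476 , -0.119 ]), 'dq': array([-0.0005, -0.0011,  0.0011, -0.0014, -0.0002,  0.0001]), 'effort': array([  0.0004, -39.3682, -37.0173,  -0.0001,   0.0073,   0.    ]), 'tool_pos': array([ 0.2252, -0.5824,  0.2301]), 'tool_rot': array([-3.0863, -0.5757,  0.0002]), 'contact_force': array([-0.3284, -0.7785, -0.3202]), 'wrist_torque': array([ 0.049 , -0.0117, -0.0345]), 'grip_force': 0.0, 'opening': 0.08553408994066525}
scene {'fx': 564.7606582350072, 'fy': 564.7606582350072, 'cx': 320.2864163214277, 'cy': 238.40203911343957, 'cam_to_world': array([[ 0.0306, -0.5854,  0.8102,  1.5811],
       [ 0.9995,  0.0201, -0.0232, -0.0413],
       [-0.0028,  0.8105,  0.5857,  0.8333],
       [ 0.    ,  0.    ,  0.    ,  1.    ]])}
top {'fx': 580.8066243813506, 'fy': 580.8066243813506, 'cx': 313.1799323596215, 'cy': 239.0339164653113, 'cam_to_world': array([[-0.0037,  0.9838, -0.179 ,  0.3172],
       [-1.    , -0.0048, -0.0056,  0.0015],
       [-0.0064,  0.179 ,  0.9838,  1.4567],
       [ 0.    ,  0.    ,  0.    ,  1.    ]])}
```

View pics/top0.png

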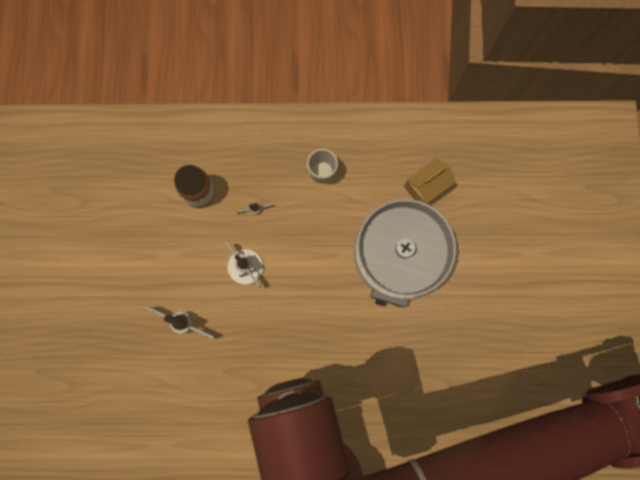

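View pics/scene0.png

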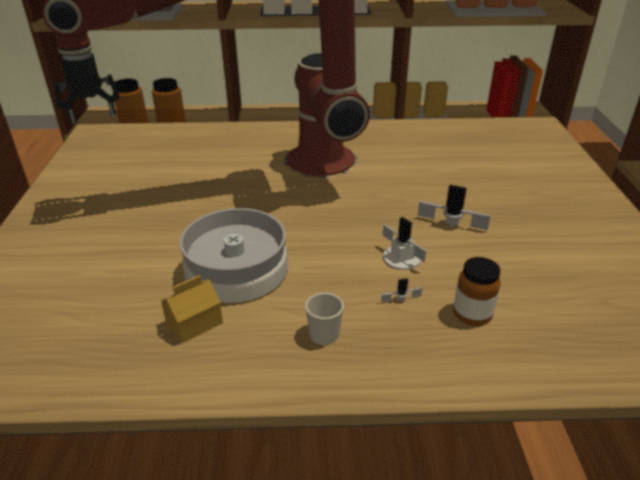

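The top view shows three stirrers: large at (180,322) lying free, small at (255,209) lying free, and one on the white square post with round foot at (243,265). The last fits best, because it is middle-sized and on the post. The warmer's drive is at (405,248), and in the scene view the post is at (402,250). I'll confirm with an enlarged crop and measure.

```bash
cat > h.py <<'E'
import numpy as np,cv2
from station import get_obs,optics
np.set_printoptions(precision=4,suppress=True)
def ray(m,u,v):
    T=m["cam_to_world"];d=T[:3,:3]@np.array([(u-m["cx"])/m["fx"],-(v-m["cy"])/m["fy"],-1]);return T[:3,3],d
def onz(m,u,v,z):
    c,d=ray(m,u,v);return c+d*(z-c[2])/d[2]
def proj(m,p):
    T=m["cam_to_world"];c=T[:3,:3].T@(np.asarray(p)-T[:3,3]);return np.array([m["cx"]+m["fx"]*c[0]/-c[2],m["cy"]-m["fy"]*c[1]/-c[2]])
E
python3 - <<'E'
from h import *
a=cv2.imread("pics/top0.png");b=cv2.imread("pics/scene0.png")
def crop(i,x,y,w=50,h=50,s=8): return cv2.resize(i[y-h//2:y+h//2,x-w//2:x+w//2],(400,300) if 0 else (w*s,h*s),interpolation=cv2.INTER_CUBIC)
cv2.imwrite("pics/c1.png",np.vstack([np.hstack([crop(a,245,265,60,50,6),crop(a,405,248,60,50,6)]),np.hstack([crop(b,402,243,60,50,6),crop(b,233,243,60,50,6)])]))
m=optics.camera_model("top")
# white foot contour
hsv=cv2.cvtColor(a,cv2.COLOR_BGR2HSV)
def comps(mask,x0,y0,x1,y1):
    k=np.zeros_like(mask);k[y0:y1,x0:x1]=mask[y0:y1,x0:x1]
    n,l,s,c=cv2.connectedComponentsWithStats(k)
    return [(s[i],c[i]) for i in range(1,n) if s[i][4]>15]
for n,mk in(("white",cv2.inRange(hsv,(0,0,140),(180,60,255))),("dark",cv2.inRange(hsv,(0,0,0),(180,255,60)))):
    for s,c in comps(mk,215,235,280,300): print(n,s,c,[onz(m,*c,z)[:2] for z in(0,.05,.094)])
E
```

```text
white [240 250  22  14 112] [250.3036 254.5179] [array([0.5431, 0.1695]), array([0.5354, 0.1638]), array([0.5286, 0.1587])]
white [228 252  35  32 424] [241.2618 272.3231] [array([0.4978, 0.1917]), array([0.4916, 0.1851]), array([0.4861, 0.1794])]
dark [239 259   8   9  48] [243.1875 262.9792] [array([0.5215, 0.1872]), array([0.5145, 0.1808]), array([0.5084, 0.1752])]
```

View pics/c1.png

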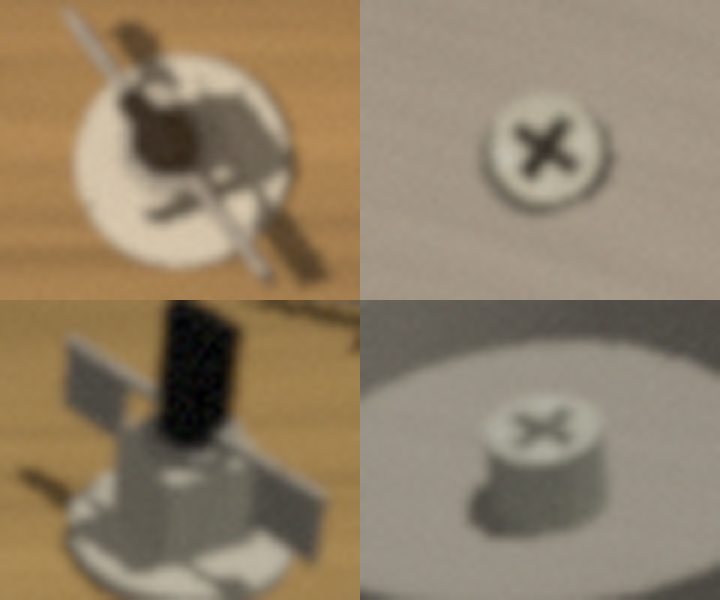

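```bash
cat >> h.py <<'E'
from scipy.spatial.transform import Rotation as Ro
def plan(p,yaw=None):
    "shift to world TCP p in tool axes, mm; yaw = world heading for tool y (mod pi)"
    o=get_obs();R=Ro.from_rotvec(o["tool_rot"]).as_matrix()
    d=R.T@(np.asarray(p)-o["tool_pos"])*1000
    print("tcp",o["tool_pos"],"shift mm",d,"heading y",np.arctan2(R[1,1],R[0,1]),"z",R[:,2],"F",o["contact_force"],"t",o["t"],"q6",o["q"][5])
    if yaw is not None:
        w=yaw-np.arctan2(R[1,1],R[0,1]);w=(w+np.pi/2)%np.pi-np.pi/2;print("turn about tool z",-w)
E
python3 - <<'E'
from h import *
m=optics.camera_model("top")
A=onz(m,225.8,242,.064);B=onz(m,260,286.3,.064);print(A,B,np.linalg.norm(A-B),(A+B)/2,np.degrees(np.arctan2(*(B-A)[1::-1])))
print("drive",onz(m,405.8,248,.09),"grip top",onz(m,243,262.5,.11))
s=optics.camera_model("scene");print("drive scene",onz(s,203+180.0/6+5/6,218+128/6,.09))
x=(A+B)/2;plan([x[0]-0.05,x[1],.25])
w=optics.camera_model("wrist");print(w, Ro.from_rotvec(get_obs()["tool_rot"]).as_matrix())
E
```

```text
[0.5644 0.2224 0.064 ] [0.4558 0.1376 0.064 ] 0.13771040197797685 [0.5101 0.18   0.064 ] -142.002182540904
drive [ 0.5431 -0.2114  0.09  ] grip top [0.5072 0.1737 0.11  ]
drive scene [ 0.5499 -0.2059  0.09  ]
tcp [ 0.2252 -0.5824  0.2302] shift mm [ 493.9918 -626.4915  -18.55  ] heading y -1.201984473172033 z [-0.0005  0.0018 -1.    ] F [-0.3717 -0.0233 -0.126 ] t 0.1 q6 -0.11900669909016473
{'fx': 380.3890803753784, 'fy': 380.3890803753784, 'cx': 323.9482944803303, 'cy': 238.01810153601957, 'cam_to_world': array([[ 0.3605,  0.897 ,  0.2558,  0.2894],
       [-0.9327,  0.3477,  0.0954, -0.557 ],
       [-0.0034, -0.273 ,  0.962 ,  0.3719],
       [ 0.    ,  0.    ,  0.    ,  1.    ]])} [[ 0.9328  0.3605 -0.0005]
 [ 0.3605 -0.9328  0.0018]
 [ 0.0002 -0.0019 -1.    ]]
```

```bash
python3 -m pendant '[[[25.7,-29,0],[0,0,0],1],[[25.7,-29,0],[0,0,0],1],[[25.7,-29,0],[0,0,0],1],[[25.7,-29,0],[0,0,0],1],[[25.7,-29,0],[0,0,0],1],[[25.7,-29,0],[0,0,0],1],[[25.7,-29,0],[0,0,0],1],[[25.7,-29,0],[0,0,0],1],[[25.7,-29,0],[0,0,0],1],[[25.7,-29,0],[0,0,0],1],[[25.7,-29,0],[0,0,0],1],[[25.7,-29,0],[0,0,0],1]]'
python3 -m pendant '[[[25.7,-29,0],[0,0,0],1],[[25.7,-29,0],[0,0,0],1],[[25.7,-29,0],[0,0,0],1],[[25.7,-29,0],[0,0,0],1],[[25.7,-29,0],[0,0,0],1],[[25.7,-29,0],[0,0,0],1],[[25.7,-29,0],[0,0,0],1],[[25.7,-29,0],[0,0,0],1],[[25.7,-29,0],[0,0,0],1],[[0,0,0],[0,0,-0.1],1],[[0,0,0],[0,0,-0.1],1],[[0,0,0],[0,0,-0.1],1]]'
python3 -m pendant '[[[0,0,0],[0,0,0],1],[[0,0,0],[0,0,0],1]]'
python3 - <<'E'
from h import *
plan([.51,.18,.2],np.radians(-52))
w=optics.camera_model("wrist");cv2.imwrite("pics/w1.png",optics.get_image("wrist")[:,:,::-1]);print(w);np.save("w1.npy",w["cam_to_world"])
cv2.imwrite("pics/top1.png",optics.get_image("top")[:,:,::-1])
E
```

```text
t: 1.1
tool_pos: [0.3875, -0.1453, 0.231]
tool_rot: [3.088, 0.575, 0.0]
contact_force: [0.8, -0.4, -0.5]
opening: 0.0854
grip_force: 0.0
t: 2.1
tool_pos: [0.5088, 0.1806, 0.2304]
tool_rot: [-2.964, -1.041, 0.003]
contact_force: [-1.0, 0.3, 0.0]
opening: 0.0855
grip_force: 0.0
t: 2.27
tool_pos: [0.5089, 0.1796, 0.2308]
tool_rot: [-2.969, -1.027, 0.001]
contact_force: [-0.1, 0.5, -0.3]
opening: 0.0858
grip_force: 0.0
tcp [0.5089 0.1796 0.2308] shift mm [ 1.1256  0.3928 30.7889] heading y -0.9044312938005892 z [-0.0009 -0.0002 -1.    ] F [-0.0807  0.4952 -0.3289] t 2.2667 q6 1.1058396216738733
turn about tool z 0.0031399172364623418
{'fx': 380.3890803753784, 'fy': 380.3890803753784, 'cx': 323.9482944803303, 'cy': 238.01810153601957, 'cam_to_world': array([[ 0.6182,  0.7557,  0.2163,  0.5631],
       [-0.786 ,  0.5951,  0.1673,  0.2231],
       [-0.0023, -0.2735,  0.9619,  0.3725],
       [ 0.    ,  0.    ,  0.    ,  1.    ]])}
```

View pics/w1.png

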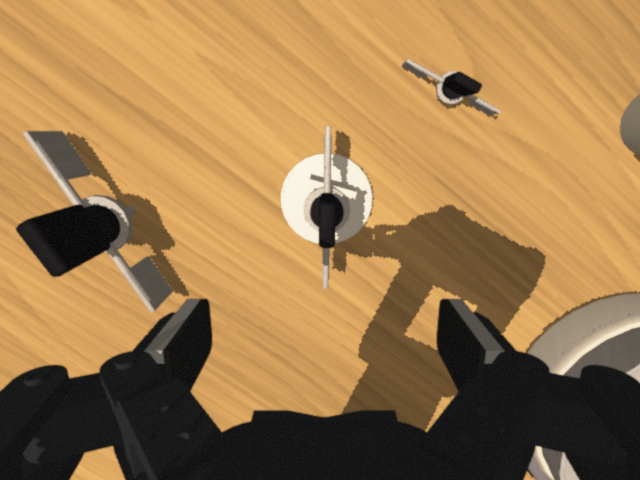

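The wrist view shows the middle stirrer on its post. The blade tips are at about (328.5,127) and (325.5,287), and the grip lies along the image's vertical at (326,215), between the fingers.

Run:
```python
from h import *
w=optics.camera_model("wrist")
im=cv2.imread("pics/w1.png");h=cv2.cvtColor(im,cv2.COLOR_BGR2HSV)
mk=cv2.inRange(h,(0,0,0),(180,255,45))[185:255,300:352]
r,c=np.nonzero(mk);print("grip cols per row",[(185+k,300+c[r==k].min(),300+c[r==k].max()) for k in range(0,70,7) if (r==k).any()])
A=onz(w,328.5,127,.064);B=onz(w,325.5,287,.064)
print(A,B,np.linalg.norm(A-B),(A+B)/2,np.degrees(np.arctan2(*(A-B)[1::-1])))
x=(A+B)/2;plan([x[0],x[1],.072],np.arctan2(*(A-B)[1::-1])-np.pi/2)
m=optics.camera_model("top")
```

```text
grip cols per row [(199, np.int64(316), np.int64(337)), (206, np.int64(313), np.int64(341)), (213, np.int64(312), np.int64(342)), (220, np.int64(314), np.int64(340)), (227, np.int64(320), np.int64(334)), (234, np.int64(320), np.int64(333)), (241, np.int64(320), np.int64(333))]
[0.5667 0.222  0.064 ] [0.4596 0.1406 0.064 ] 0.1345361763831366 [0.5132 0.1813 0.064 ] 37.26221496312495
tcp [0.509  0.1795 0.2311] shift mm [  4.4541   1.1537 159.068 ] heading y -0.9042673998688066 z [-0.0004 -0.0001 -1.    ] F [-0.0518 -0.7679  1.2726] t 2.3667 q6 1.1052973477602992
turn about tool z 0.016180589233662168
```

```bash
python3 -m pendant '[[[3.5,1,25],[0,0,0.016],1],[[0,0,35],[0,0,0],1],[[0,0,35],[0,0,0],1],[[0,0,35],[0,0,0],1],[[0,0,20],[0,0,0],1],[[0,0,8],[0,0,0],1],[[0,0,0],[0,0,0],1],[[0,0,0],[0,0,0],0.4],[[0,0,0],[0,0,0],0.0],[[0,0,0],[0,0,0],0]]' 70
python3 -m pendant '[[[0,0,0],[0,0,0],0],[[0,0,0],[0,0,0],0],[[0,0,0],[0,0,0],0],[[0,0,0],[0,0,0],0],[[0,0,0],[0,0,0],0]]'
```

```text
t: 3.2
tool_pos: [0.5143, 0.1814, 0.0759]
tool_rot: [2.975, 1.007, 0.007]
contact_force: [-0.4, 0.4, -0.1]
opening: 0.0517
grip_force: 0.0
t: 3.62
tool_pos: [0.513, 0.1812, 0.0741]
tool_rot: [-2.976, -1.007, -0.002]
contact_force: [-0.8, -0.2, 3.7]
opening: 0.011
grip_force: 68.1
```

```bash
python3 -m pendant '[[[0,0,-10],[0,0,0],0],[[0,0,-20],[0,0,0],0],[[0,0,-30],[0,0,0],0],[[0,0,-30],[0,0,0],0],[[0,0,-30],[0,0,0],0],[[0,0,-27],[0,0,0],0],[[-20,20.5,0],[0,0,0],0],[[-27,27.7,0],[0,0,0],0],[[-27,27.7,0],[0,0,0],0],[[-27,27.7,0],[0,0,0],0],[[-27,27.7,0],[0,0,0],0],[[-27,27.7,0],[0,0,0],0]]' 90
python3 -m pendant '[[[-27,27.7,0],[0,0,0],0],[[-27,27.7,0],[0,0,0],0],[[-27,27.7,0],[0,0,0],0],[[-27,27.7,0],[0,0,0],0],[[-27,27.7,0],[0,0,0],0],[[-25,25,0],[0,0,0],0],[[-10,10,0],[0,0,0],0],[[0,0,0],[0,0,0],0],[[0,0,0],[0,0,0],0],[[0,0,0],[0,0,0],0]]'
python3 - <<'E'
from h import *
w=optics.camera_model("wrist");cv2.imwrite("pics/w2.png",optics.get_image("wrist")[:,:,::-1]);print(w)
plan([.545,-.21,.2])
E
```

```text
t: 4.62
tool_pos: [0.485, -0.0409, 0.2203]
tool_rot: [-2.975, -1.008, 0.0]
contact_force: [0.4, -0.1, -0.8]
opening: 0.0109
grip_force: 88.4
t: 5.45
tool_pos: [0.4563, -0.2793, 0.22]
tool_rot: [-2.974, -1.008, 0.0]
contact_force: [0.9, 0.0, -0.5]
opening: 0.0111
grip_force: 88.3
{'fx': 380.3890803753784, 'fy': 380.3890803753784, 'cx': 323.9482944803303, 'cy': 238.01810153601957, 'cam_to_world': array([[ 0.6081,  0.7633,  0.218 ,  0.511 ],
       [-0.7939,  0.5857,  0.1633, -0.2368],
       [-0.003 , -0.2724,  0.9622,  0.3618],
       [ 0.    ,  0.    ,  0.    ,  1.    ]])}
tcp [ 0.4565 -0.2791  0.2201] shift mm [112.288   -0.9458  20.1576] heading y -0.9164907198065191 z [-0.0003  0.0008 -1.    ] F [-0.6733  0.3937 -2.0825] t 5.5 q6 0.228294843422652
```

View pics/w2.png

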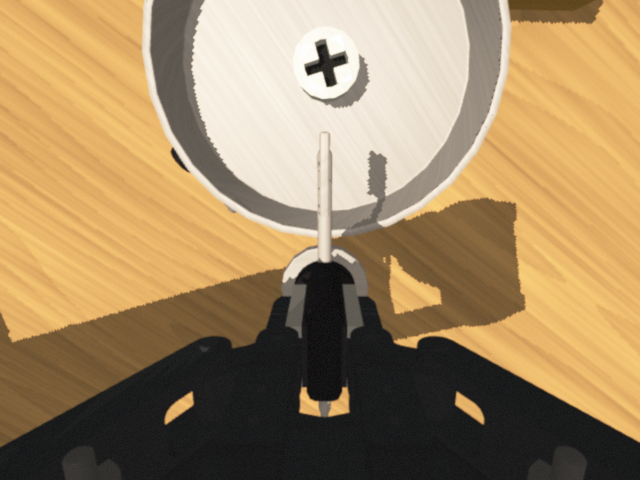

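The wrist view shows the drive's cross socket at (326,64), turned by about 10° relative to the image. The held blade runs up from (324,262) to (324.5,132).

Run:
```python
from h import *
w=optics.camera_model("wrist")
im=cv2.imread("pics/w2.png");g=cv2.cvtColor(im,cv2.COLOR_BGR2GRAY)
x0,y0=280,15
sub=g[y0:112,x0:375]
br=(sub>215).astype(np.uint8)
n,l,s,c=cv2.connectedComponentsWithStats(br);
i=1+np.argmax(s[1:,4]);print(s[i],c[i]+[x0,y0])
cn=max(cv2.findContours((l==i).astype(np.uint8),cv2.RETR_EXTERNAL,cv2.CHAIN_APPROX_NONE)[0],key=cv2.contourArea)[:,0]+[x0,y0]
P=np.array([onz(w,*p,.09)[:2] for p in cv2.convexHull(cn.astype(np.int32))[:,0]])
(ct,r)=cv2.minEnclosingCircle((P*1000).astype(np.float32));print("boss",ct,r)
A=np.c_[2*P,np.ones(len(P))];sol=np.linalg.lstsq(A,(P**2).sum(1),rcond=None)[0];print("lsq",sol[:2],np.sqrt(sol[2]+sol[:2]@sol[:2]))
C=sol[:2]
hole=(sub<140).astype(np.uint8)
n,l,s,c=cv2.connectedComponentsWithStats(hole)
u0=proj(w,[*C,.09])-[x0,y0];print("centre px",u0+[x0,y0])
j=l[int(u0[1]),int(u0[0])];print(s[j],c[j]+[x0,y0])
hc=max(cv2.findContours((l==j).astype(np.uint8),cv2.RETR_EXTERNAL,cv2.CHAIN_APPROX_NONE)[0],key=cv2.contourArea)[:,0]+[x0,y0]
Q=np.array([onz(w,*p,.09)[:2] for p in hc]);
# slot directions: 4-fold angular moment of filled pixels
r,cc=np.nonzero(l==j);H=np.array([onz(w,a+x0,b+y0,.09)[:2] for a,b in zip(cc,r)])
hm=(Q.min(0)+Q.max(0))/2;print("hole bbox mid",hm,"centroid",H.mean(0))
for ctr in(C,H.mean(0)):
    z=((H-ctr)@[1,1j]);z=z*1000;print("slot heading mod90",np.degrees(np.angle((z**4).sum()))/4,"extent",abs(z).max())
t,b=onz(w,324.5,134,.211),onz(w,323.7,260,.211);print("blade",t,b,np.degrees(np.arctan2(*(t-b)[1::-1])))
cv2.imwrite("pics/drv.png",cv2.resize(im[0:140,270:390],None,fx=5,fy=4.28,interpolation=cv2.INTER_CUBIC))
```

```text
[   0    0   95   97 7287] [324.4039  59.7124]
boss (544.1664428710938, -212.76702880859375) 42.486812591552734
lsq [ 0.5441 -0.2128] 0.04243561017228373
centre px [326.9763  66.2346]
[ 25  25  42  47 881] [325.6345  63.    ]
hole bbox mid [ 0.5449 -0.211 ] centroid [ 0.545  -0.2109]
slot heading mod90 -36.146537057452036 extent 16.29958701970653
slot heading mod90 -36.175419689538884 extent 14.370678588953739
blade [ 0.5099 -0.2371  0.211 ] [ 0.4693 -0.2679  0.211 ] 37.13847688618355
```

View pics/drv.png

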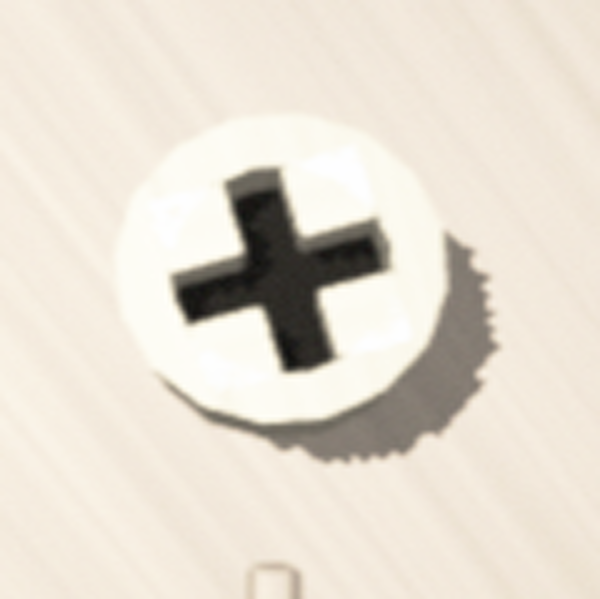

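The crop shows the cross slots turned about 17° CCW from the blade, so the socket heading is 53.9°, centred at (0.5447,-0.211). The stirrer heading is 37.1°, so I'll turn -0.292 about tool z.

```bash
python3 -m pendant '[[[20,0,0],[0,0,0],0],[[35,0,0],[0,0,0],0],[[35,-0.5,0],[0,0,0],0],[[21.4,0,0],[0,0,0],0],[[0,0,0],[0,0,-0.1],0],[[0,0,0],[0,0,-0.1],0],[[0,0,20],[0,0,-0.092],0],[[0,0,30],[0,0,0],0],[[0,0,15],[0,0,0],0],[[0,0,5],[0,0,0],0],[[0,0,0],[0,0,0],0],[[0,0,0],[0,0,0],0]]' 100
python3 - <<'E'
from h import *
plan([.5447,-.211,.143],np.radians(53.9-90))
w=optics.camera_model("wrist");im=optics.get_image("wrist")[:,:,::-1];cv2.imwrite("pics/w3.png",im[0:480])
E
```

```text
t: 6.5
tool_pos: [0.5451, -0.2118, 0.1512]
tool_rot: [2.796, 1.431, 0.001]
contact_force: [0.2, -0.8, -1.4]
opening: 0.0108
grip_force: 97.5
tcp [ 0.5451 -0.2118  0.1512] shift mm [ 0.4083 -0.7659  8.2211] heading y -0.6247337172407058 z [ 0.001  -0.0004 -1.    ] F [ 0.2161 -0.8138 -1.3585] t 6.5 q6 0.12685777649848576
turn about tool z 0.005330142729247145
```

View pics/w3.png

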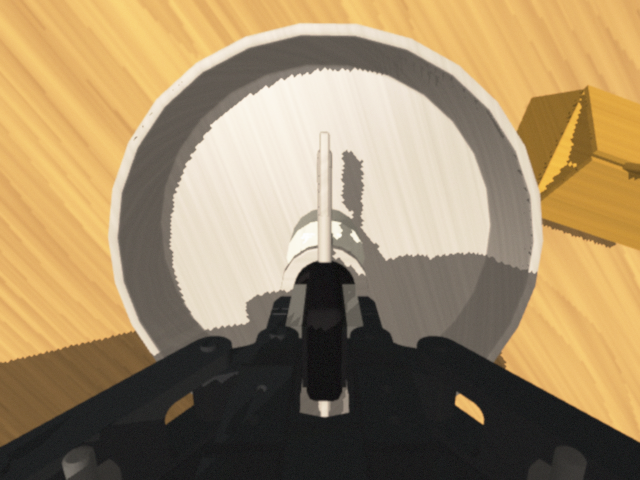

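The wrist view shows the stirrer centred over the boss: boss (326,235), shoulder column 324.5, blade aligned with the tool. Descending gently to feel for the fit.

```bash
python3 -m pendant '[[[0,0,5],[0,0,0.005],0],[[0,0,4],[0,0,0],0],[[0,0,2],[0,0,0],0],[[0,0,2],[0,0,0],0],[[0,0,1],[0,0,0],0],[[0,0,0],[0,0,0],0]]'
python3 -m pendant '[[[0,0,1],[0,0,0],0],[[0,0,1],[0,0,0],0],[[0,0,0],[0,0,0],0]]'
```

```text
t: 7.05
tool_pos: [0.5445, -0.2124, 0.1361]
tool_rot: [-2.801, -1.422, -0.0]
contact_force: [0.4, 0.4, -1.2]
opening: 0.0109
grip_force: 97.5
t: 7.3
tool_pos: [0.5448, -0.2124, 0.1343]
tool_rot: [2.801, 1.422, 0.001]
contact_force: [0.9, 0.1, -1.6]
opening: 0.0106
grip_force: 97.5
```

```bash
python3 -m pendant '[[[0,0,1],[0,0,0],0],[[0,0,1],[0,0,0],0],[[0,0,1],[0,0,0],0],[[0,0,0],[0,0,0],0]]'
python3 -m pendant '[[[0,0,1],[0,0,0],0],[[0,0,1],[0,0,0],0],[[0,0,0],[0,0,0],0]]'
python3 -m pendant '[[[0,0,1],[0,0,0],0],[[0,0,1],[0,0,0],0],[[0,0,0],[0,0,0],0]]'
```

```text
t: 7.63
tool_pos: [0.5446, -0.2123, 0.1311]
tool_rot: [-2.801, -1.422, -0.001]
contact_force: [2.2, 0.3, -2.2]
opening: 0.0111
grip_force: 97.6
t: 7.88
tool_pos: [0.5446, -0.2123, 0.1291]
tool_rot: [-2.801, -1.422, -0.0]
contact_force: [2.3, 1.2, -1.3]
opening: 0.0106
grip_force: 97.6
t: 8.13
tool_pos: [0.5446, -0.2123, 0.1272]
tool_rot: [-2.801, -1.422, -0.0]
contact_force: [1.9, 1.2, -1.5]
opening: 0.0112
grip_force: 97.6
```

Meshed (about 11 mm in, with little force). Continuing onto the spring.

```bash
python3 -m pendant '[[[0.2,0.2,1],[0,0,0],0],[[0,0,1],[0,0,0],0],[[0,0,1],[0,0,0],0],[[0,0,1],[0,0,0],0],[[0,0,0],[0,0,0],0]]'
python3 -m pendant '[[[0,0,1],[0,0,0],0],[[0,0,1],[0,0,0],0],[[0,0,1],[0,0,0],0],[[0,0,0],[0,0,0],0]]'
python3 -m pendant '[[[0,0,1],[0,0,0],0],[[0,0,1],[0,0,0],0],[[0,0,1],[0,0,0],0],[[0,0,0],[0,0,0],0]]'
```

```text
t: 8.55
tool_pos: [0.5449, -0.2125, 0.1238]
tool_rot: [2.801, 1.422, 0.0]
contact_force: [-0.2, 2.9, 3.7]
opening: 0.0105
grip_force: 98.4
t: 8.88
tool_pos: [0.545, -0.2125, 0.1209]
tool_rot: [2.801, 1.422, 0.0]
contact_force: [-0.1, 1.2, 4.4]
opening: 0.011
grip_force: 98.6
t: 9.22
tool_pos: [0.545, -0.2125, 0.1183]
tool_rot: [2.801, 1.422, 0.0]
contact_force: [-0.7, 2.8, 6.0]
opening: 0.0106
grip_force: 98.8
```

```bash
python3 -m pendant '[[[0,0,1],[0,0,0],0],[[0,0,1],[0,0,0],0],[[0,0,0.5],[0,0,0],0],[[0,0,0],[0,0,0],0]]'
python3 -m pendant '[[[0,0,0.5],[0,0,0],0],[[0,0,0.5],[0,0,0],0],[[0,0,0],[0,0,0],0]]'
python3 -m pendant '[[[0,0,0.5],[0,0,0],0],[[0,0,0],[0,0,0],0],[[0,0,0],[0,0,0],0]]'
```

```text
t: 9.55
tool_pos: [0.545, -0.2125, 0.1161]
tool_rot: [2.801, 1.422, 0.0]
contact_force: [-1.9, 3.9, 8.1]
opening: 0.0109
grip_force: 99.0
t: 9.8
tool_pos: [0.5451, -0.2125, 0.1152]
tool_rot: [2.801, 1.422, 0.0]
contact_force: [-0.3, 3.6, 7.5]
opening: 0.0109
grip_force: 99.0
t: 10.05
tool_pos: [0.5451, -0.2126, 0.1148]
tool_rot: [2.801, 1.422, 0.0]
contact_force: [-2.5, 3.3, 9.7]
opening: 0.0111
grip_force: 99.0
```

```bash
python3 -m pendant '[[[0,0,0.5],[0,0,0],0],[[0,0,0],[0,0,0],0],[[0,0,0],[0,0,0],0]]'
python3 -m pendant '[[[0,0,0.5],[0,0,0],0],[[0,0,0],[0,0,0],0],[[0,0,0],[0,0,0],0]]'
```

```text
t: 10.3
tool_pos: [0.5451, -0.2125, 0.1144]
tool_rot: [2.801, 1.422, 0.0]
contact_force: [-2.5, 3.2, 9.2]
opening: 0.0109
grip_force: 99.1
t: 10.55
tool_pos: [0.5451, -0.2126, 0.1141]
tool_rot: [2.801, 1.422, 0.0]
contact_force: [-2.2, 3.5, 9.3]
opening: 0.0105
grip_force: 99.4
```

```bash
python3 -m pendant '[[[0,0,0.5],[0,0,0],0],[[0,0,0],[0,0,0],0],[[0,0,0],[0,0,0],0]]'
python3 -m pendant '[[[0,0,0.5],[0,0,0],0],[[0,0,0],[0,0,0],0],[[0,0,0],[0,0,0],0]]'
```

```text
t: 10.8
tool_pos: [0.5451, -0.2126, 0.1141]
tool_rot: [2.801, 1.423, 0.0]
contact_force: [-4.2, 4.1, 13.0]
opening: 0.0107
grip_force: 99.7
t: 11.05
tool_pos: [0.5452, -0.2126, 0.1141]
tool_rot: [2.801, 1.423, 0.0]
contact_force: [-4.8, 4.5, 14.2]
opening: 0.0109
grip_force: 100.0
```

```bash
python3 -m pendant '[[[0,-0.4,0],[0,0,0],0],[[0,0,0.5],[0,0,0],0],[[0,0,0],[0,0,0],0],[[0,0,0],[0,0,0],0]]'
python3 -m pendant '[[[0,0,0.7],[0,0,0],0],[[0,0,0],[0,0,0],0],[[0,0,0],[0,0,0],0],[[0,0,0],[0,0,0],0]]'
python3 - <<'E'
from h import *
for n in("scene","wrist"):cv2.imwrite(f"pics/{n}4.png",optics.get_image(n)[:,:,::-1])
a=cv2.imread("pics/scene4.png")[195:275,170:300];b=cv2.imread("pics/wrist4.png")[90:310,215:435]
cv2.imwrite("pics/end.png",np.hstack([cv2.resize(a,(440,400),interpolation=2),cv2.resize(b,(360,400),interpolation=2)]))
print(get_obs()["contact_force"],get_obs()["wrist_torque"])
E
```

```text
t: 11.38
tool_pos: [0.5451, -0.2126, 0.1141]
tool_rot: [2.8, 1.422, 0.001]
contact_force: [-5.6, 4.5, 15.3]
opening: 0.0105
grip_force: 100.2
t: 11.72
tool_pos: [0.5452, -0.2126, 0.1141]
tool_rot: [2.8, 1.422, 0.001]
contact_force: [-6.1, 4.0, 18.5]
opening: 0.0108
grip_force: 100.7
[-5.3941  4.8188 18.7121] [ 1.1032  1.3331 -0.0354]
```

View pics/end.png

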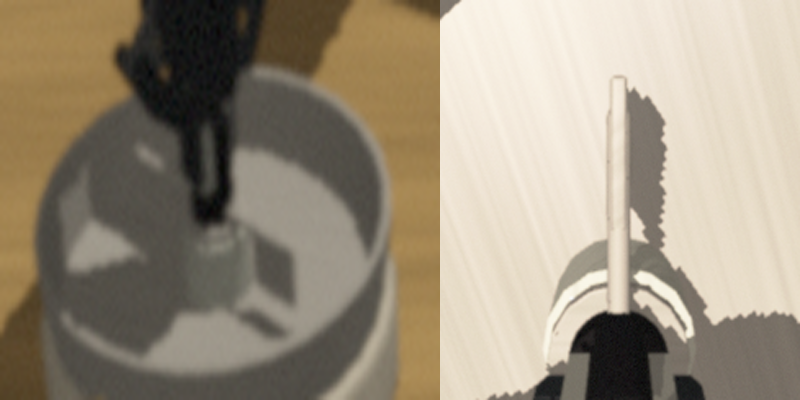

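The final picture shows the stem in the socket and the shoulder flush on the boss. The tool stopped hard at z 0.1141 (expected 0.114) with about 19 N of press, so it is home.

```bash
python3 -c "
from station import ctrl
print(ctrl.finish_job())"
```

```text
the job is handed in; nothing more can be done
None
```

The middle-sized stirrer is meshed in the drive and pressed home, shoulder on the boss, still gripped at about 100 N with about 19 N of press; the job was handed in at about 12 s, and no verdict came back.

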